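Level the tilting weld fixture and load a bracket

ROBOT

A 6-joint arm with a two-finger parallel gripper is mounted at the origin on the work surface; the furniture and walls round the work are solid. World frame = base frame: x ahead of the robot, y to its left, z up, the work surface at z = 0. Lengths are in m, angles in degrees, forces in N, time in s.
With the tool pointing down it reaches from about 0.4 to 0.825 m from the base axis. Payload 7 kg.
Tool frame: the origin (TCP) lies midway between the tips of the shut fingers; the grasp point (between the pads) lies 19 mm behind it; z points along the fingers, y is the direction in which the jaws open and shut (so a half turn about z gives the same grasp; the last joint's range is limited). The gripper opens to 88 mm and grips with 3 to 60 N. Pads are 19 mm wide; open, the fingers measure 130 mm over their backs; the gripper's body (78 mm by 193 mm) begins 47 mm behind the grasp point.
Start: joints at [-53.795, 20.546, 0.682, 0, -70.136, -16.507], TCP at [0.227, -0.635, 0.227] pointing down, gripper open.
Joint ranges: [-176.03, 176.03], [-82.01, 121.73], [-58.28, 71.71], [-173.87, 95.51], [-174.79, -0.11], [-173.66, 173.66]. Speed limits (degrees/s): [136.94, 136.94, 172.46, 180, 180, 180].

INTERFACE

Orientations are given as [roll, pitch, yaw] about the fixed x, y, z axes, in that order (R = Rz(yaw) Ry(pitch) Rx(roll)).
In Python, from plant import ctrl, snapshot gives the robot as it stands.
- The arm moves only by the shell command python3 -m pendant 'ROWS'. ROWS is JSON, a list of rows, each a list of 7 numbers: the shift along the tool's x, y, z in m, then the turn, a rotation vector about the tool's x, y, z in rad, then the opening, from -1 (shut) to 1 (fully open), so that 0 is half open. In form: [[x, y, z, ax, ay, az, jaw], ...]. A call has 1 to 12 rows; each row is the pose to reach, as a shift and turn from the pose commanded when the call began, along the tool's axes at that moment; what a row does not reach only later rows make up. A row lasts 1/8 s, in which the tool goes at most 62.5 mm and 10.7 degrees, less where a joint would pass 70% of its speed; a pose out of reach is approached as far as the arm can. A call with a gripper value outside its range is refused whole. The fingers move at their own pace and stop on an object; the grip force is fixed at half the most. Time passes only in rows, so rows that repeat a pose let the fingers close. It gives the time, the measured TCP pose, the force and the opening at its end, in the units of the state.
- ctrl.get_obs(): the state, without advancing time (a new reading comes with each control period).
- snapshot(name): name is "scene" or "top" or "wrist"; returns a dict with "image" (420x560x3 uint8, blue, green, red), "mtx" (3x3 intrinsics, pixels), "eye" and "attitude" of the camera in the world; the wrist camera has in their place "tool_from_camera" (4x4, takes a point from camera to tool coordinates, whose origin is the TCP and whose axes are the flange's). Camera axes: x right, y up, looking along -z (the intrinsics and any distortion apply to the point x, -y, -z); pixel columns grow to the right and rows downward; lengths in m; the calibration is good to about 2 mm. A picture is of the moment at which its call begins: read the wrist's pose just before it. There is no depth.
- ctrl.close_job(): hands the job in, once; it reports no verdict.
The state is a dict: "clock": time; "joint_pos": joint angles; "qvel": joint speeds; "tau": joint torques, N m; "tool_pos": TCP position; "orientation": TCP orientation; "force": force on the tool from outside, world axes, zero at the start; "moment": the same for the moment, N m; "opening": finger opening in m.
Only numpy, scipy, OpenCV 4.12 (cv2) and the standard library are available. Lean on these libraries where they do the work, as an engineer would, in place of code of your own. Each camera call takes 0.05 s, during which the arm holds its last target.

TASK

Get the tilting weld fixture ready: press its sprung plate down by the ribbed pad until the catch holds it level by itself, then stand the loose bracket flat on the plate, flush against both brass stop pins and the steel end fence. Last, swing the red hold-down arm fully home over the bracket by its black knob and let go; leave the tape measure, magnet and grinding disc where they are.

Things in the scene. Friction and masses are not known exactly. Their poses are not given: they have to be found in the camera images.
- fixture: Fixture bolted to the table: blue base 275 x 170 x 10 mm with a hinged, sprung grey plate. Origin at table height under the hinge line; +x runs level from the hinge to the plate's raised edge, +y to the end fence's side, z up. Hinge axis 48 mm above the table. Plate: x 22 to 200, y -95 to 95 mm, top 53 mm up when level. Catch hook with yellow tab: x 204 to 240 mm, up to 77 mm high; keep off it.
- tilt_plate (a joint): Plate angle, rad: 0 = level, 0.42 = raised by its spring, as found; rubber buffers stop it near -0.015. Pressed to 0, a sprung hook snaps over the steel tongue at the plate's edge and holds the plate at about 0.005. Pressing at the pad takes a few newtons at first, rising to about 12 N just before the hook snaps.
- press_pad (a point): Centre of the top of the ribbed black and yellow press pad on the plate, 36 mm (x) x 56 mm (y), 172 mm from the hinge axis; 56 mm above the table when the plate is level. It moves with the plate; axes x, y, z as the plate's.
- seat (a point): Where the bracket's middle belongs, 25 mm above the plate's face; moves with the plate, axes as the plate's (x to the catch, y to the fence). Level: fixture x 85 mm, y 0, z 78 mm. Seated, the bracket's -x wall touches two brass pins, 10 mm thick, 16 mm high (centres x -36, y -27 and 27 mm from here), its +y end a steel fence 80 mm long, 14 mm thick, 16 mm high (face at y 38 mm). Other sides open.
- bracket_mid (a point): Middle (half-way up) of the loose sheet-steel bracket, an upside-down U, 62 mm (x) x 76 mm (y) x 50 mm high, about 0.25 kg, standing on the table to the right. Its two walls (2 mm sheet) face its own +x and -x; both y ends are open. Grasp over the walls (62 mm). Seated, its x and y lie along the seat's, either way round. The spare bracket far to the left stays where it is (fixed).
- swing_arm (a joint): Angle of the red hold-down arm, rad: 0 = fully home over the middle of the bracket, against its stop, pointing along the seat's +y; it grows as the arm swings open anticlockwise seen from above, up to 2.0. It stays where it is left; about 1.2 N at the knob moves it.
- clamp_knob (a point): Middle of the black round knob, 20 mm thick, 21 mm high, upright on the free end of the red arm; the arm's top lies 12.5 mm below this point. 130 mm above the table when the plate is level. The rubber foot under the arm passes 2 mm above the seated bracket. The knob's circle has a radius of 66 mm about clamp_pivot.
- clamp_pivot (a point): On the axis that the red arm swings about (square to the plate), at the height of the knob's middle: x 0, y -66 mm from the seat. A steel post 18 mm thick (28 mm at its foot) stands there.
- tape_mid (a point): Middle of a yellow tape measure, 32 x 82 x 60 mm, on the table; to be left alone.
- magnet_mid (a point): Middle of a grey upright welding magnet, 24 x 46 x 66 mm, on the table; to be left alone.
- disc_mid (a point): Middle of a brown and black grinding disc, 98 mm across, 14 mm thick, flat on the table; to be left alone.
There are look-alikes about, which are no part of the job. What is shaped like the part that bears bracket_mid but purple or turquoise is not meant.

How it is judged:
By the outcome, as a careful person would: the job done as asked, in the order asked, and still so for the second after the job is handed in, with the robot touching nothing.
It also fails if it takes over 72 s, if anything falls off the work surface, if the arm or the gripper's body presses on something with over 40 N, if the wrist force passes 120 N, or if a joint passes its speed limit or range.

## Working session

There is one attempt and no reset: what is moved stays moved. The work goes in short steps, Python scripts to look and compute and a shell command to move; the robot and the scene stay as the last step left them, time stands still between calls to the robot, and variables do not carry over. Pictures are saved under pics/ and viewed, and the job is handed in when it is done.

```bash
ls; mkdir -p pics; python3 - <<'E'
from plant import ctrl, snapshot
import cv2, numpy as np
np.set_printoptions(precision=4,suppress=True)
print(ctrl.get_obs())
for n in ("scene","top","wrist"):
    s=snapshot(n); cv2.imwrite(f"pics/{n}0.png",s["image"])
    print(n,{k:np.array(v) for k,v in s.items() if k!="image"})
E
```

```text
pics
{'clock': 0.0, 'joint_pos': array([-53.7956,  20.5919,   0.6333,  -0.02  , -70.1368, -16.5068]), 'qvel': array([-0.0232, -0.0492, -0.0544, -0.0345,  0.0057,  0.0075]), 'tau': array([  0.0016, -58.272 ,  29.3049,   6.9972,   0.0067,  -0.0002]), 'tool_pos': array([ 0.2273, -0.635 ,  0.2256]), 'orientation': array([ 179.9031,   -0.0091, -160.3092]), 'force': array([-0.082 , -0.2078,  0.3012]), 'moment': array([-0.0186, -0.0584,  0.0098]), 'opening': 0.08776036332987487}
scene {'mtx': array([[412.5882,   0.    , 278.1536],
       [  0.    , 412.5882, 210.9299],
       [  0.    ,   0.    ,   1.    ]]), 'eye': array([-0.1763,  0.7144,  0.5764]), 'attitude': array([  64.7315,   -0.4112, -137.6118])}
top {'mtx': array([[545.0563,   0.    , 280.2292],
       [  0.    , 545.0563, 207.1081],
       [  0.    ,   0.    ,   1.    ]]), 'eye': array([ 0.2704, -0.0294,  1.8414]), 'attitude': array([  5.8488,  -0.5822, -91.3914])}
wrist {'mtx': array([[326.858 ,   0.    , 274.7061],
       [  0.    , 326.858 , 207.6848],
       [  0.    ,   0.    ,   1.    ]]), 'tool_from_camera': array([[-0.0004,  0.9668,  0.2556,  0.0693],
       [ 1.    ,  0.0003,  0.0007,  0.0004],
       [ 0.0006,  0.2556, -0.9668, -0.1595],
       [ 0.    ,  0.    ,  0.    ,  1.    ]])}
```

View pics/scene0.png

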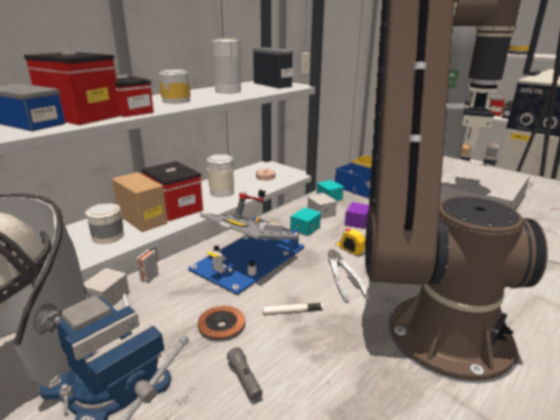

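View pics/top0.png

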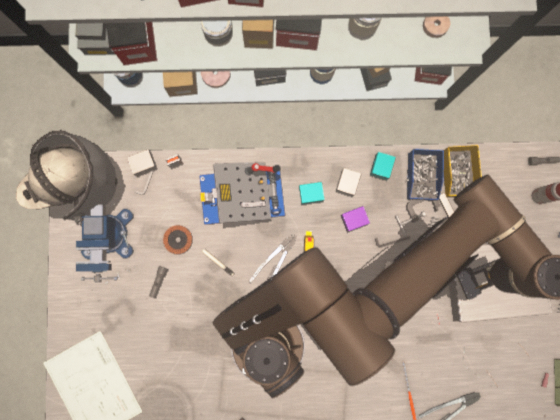

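View pics/wrist0.png

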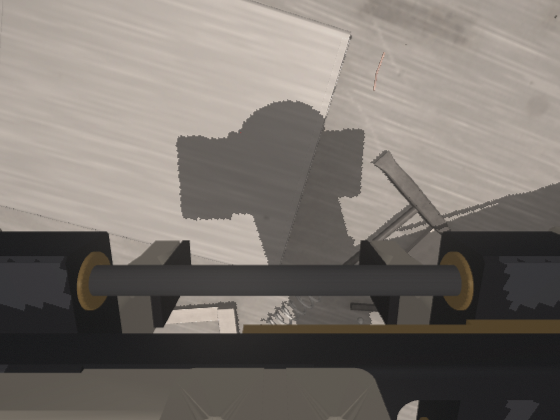

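```bash
cat > h.py <<'E'
from plant import ctrl, snapshot
import cv2, numpy as np
from scipy.spatial.transform import Rotation as R
np.set_printoptions(precision=4,suppress=True)
def cam(s,obs=None):
    """returns K, R_wc (cam axes y-up), eye"""
    K=np.array(s["mtx"])
    if "eye" in s: return K,R.from_euler('xyz',s["attitude"],degrees=True).as_matrix(),np.array(s["eye"])
    T=np.array(s["tool_from_camera"]); Rt=R.from_euler('xyz',obs["orientation"],degrees=True).as_matrix()
    return K,Rt@T[:3,:3],Rt@T[:3,3]+obs["tool_pos"]
def ray(c,uv):
    K,Rm,e=c
    d=np.linalg.inv(K)@np.array([uv[0],uv[1],1.]); d=Rm@np.array([d[0],-d[1],-d[2]])
    return e,d/np.linalg.norm(d)
def onz(c,uv,z):
    e,d=ray(c,uv); return e+d*(z-e[2])/d[2]
def proj(c,p):
    K,Rm,e=c; q=Rm.T@(np.array(p)-e); q=K@np.array([q[0],-q[1],-q[2]]); return q[:2]/q[2]
def tri(c1,u1,c2,u2):
    e1,d1=ray(c1,u1);e2,d2=ray(c2,u2)
    A=np.stack([d1,-d2],1);t=np.linalg.lstsq(A,e2-e1,rcond=None)[0]
    p,q=e1+d1*t[0],e2+d2*t[1]; return (p+q)/2,np.linalg.norm(p-q)
def tool(v,obs):  # world vector into tool axes
    return R.from_euler('xyz',obs["orientation"],degrees=True).as_matrix().T@np.array(v)
def crop(img,x0,x1,y0,y1,k,name):
    cv2.imwrite(name,cv2.resize(img[y0:y1,x0:x1],None,fx=k,fy=k,interpolation=cv2.INTER_CUBIC))
E
python3 - <<'E'
from h import *
i=cv2.imread("pics/top0.png");crop(i,190,390,140,270,4,"pics/topz0.png")
i=cv2.imread("pics/scene0.png");crop(i,180,380,170,310,4,"pics/scenez0.png")
E
```

```text
(no output)
```

View pics/topz0.png

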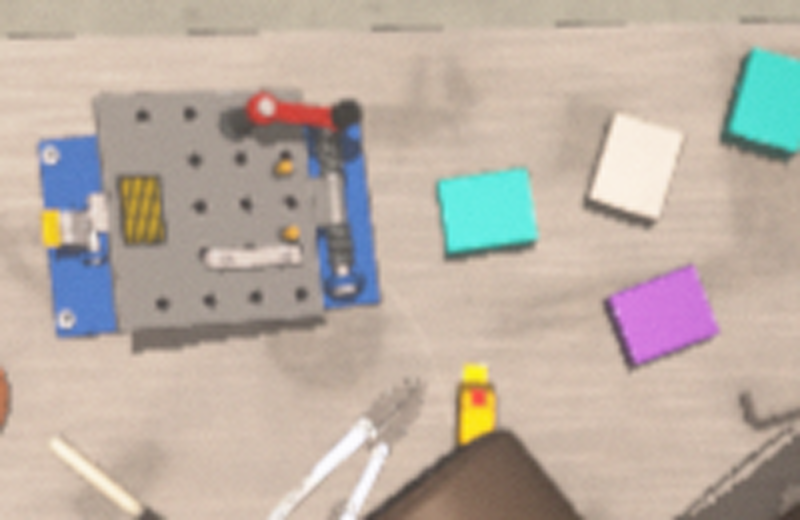

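View pics/scenez0.png

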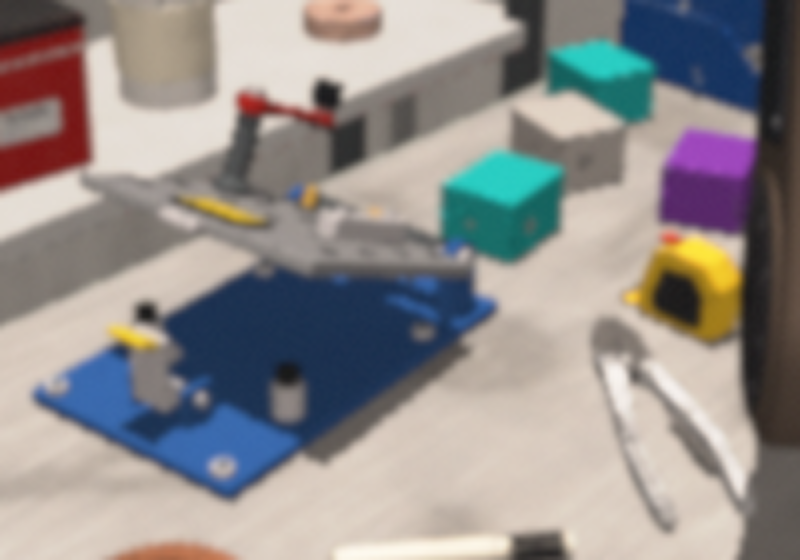

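```bash
python3 - <<'E'
from h import *
s=snapshot("top");c=cam(s);im=s["image"];hsv=cv2.cvtColor(im,cv2.COLOR_BGR2HSV)
P=lambda u,v:(190+u/4-.375,140+v/4-.375)
for n,u in dict(TL=(38,143),BL=(57,337),BR=(380,302)).items(): print(n,onz(c,P(*u),.01))
a,b,d=[onz(c,P(*u),.01) for u in((38,143),(57,337),(380,302))]
print(np.linalg.norm(a-b),np.linalg.norm(b-d), np.degrees(np.arctan2(*(b-a)[1::-1])),np.degrees(np.arctan2(*(b-d)[1::-1])))
# blue mask minAreaRect
m=cv2.inRange(hsv,(100,130,80),(120,255,255)); m[:, :195]=0;m[:,300:]=0;m[:170]=0;m[240:]=0
pts=cv2.findNonZero(m);r=cv2.minAreaRect(pts);print(r)
bx=np.array([onz(c,p,.01) for p in cv2.boxPoints(r)]);print(bx, [np.linalg.norm(bx[i]-bx[i-1]) for i in range(4)])
# bracket
g=cv2.inRange(hsv,(0,0,205),(40,50,255));x=g.copy();x[:]=0;x[165:200,335:365]=g[165:200,335:365]
n,l,st,ce=cv2.connectedComponentsWithStats(x);print(st,ce)
k=1+np.argmax(st[1:,4]);r=cv2.minAreaRect(cv2.findNonZero((l==k).astype(np.uint8)));print(r)
bx=np.array([onz(c,p,.05) for p in cv2.boxPoints(r)]);print(bx,bx.mean(0));print([(np.linalg.norm(bx[i]-bx[i-1]),np.degrees(np.arctan2(*(bx[i]-bx[i-1])[1::-1]))) for i in range(4)])
cv2.imwrite("pics/g.png",x)
E
```

```text
TL [0.5721 0.2199 0.01  ]
BL [0.4068 0.2055 0.01  ]
BR [ 0.43   -0.0668  0.01  ]
0.16591452324003586 0.2732064947997951 -175.008464232728 94.86487322151437
((241.43875122070312, 194.96414184570312), (47.26376724243164, 79.17036437988281), 83.48019409179688)
[[ 0.57    0.2189  0.01  ]
 [ 0.5949 -0.0486  0.01  ]
 [ 0.4341 -0.0629  0.01  ]
 [ 0.4099  0.2023  0.01  ]] [np.float64(0.1609544767496419), np.float64(0.26868285510101453), np.float64(0.16145600603592974), np.float64(0.2663472485745928)]
[[     0      0    560    420 234405]
 [   335    165     30     35    795]] [[279.2542 209.5926]
 [351.9862 182.1899]]
((349.5, 182.0), (34.0, 29.0), 90.0)
[[ 0.5902 -0.2381  0.05  ]
 [ 0.5881 -0.3349  0.05  ]
 [ 0.474  -0.3303  0.05  ]
 [ 0.4762 -0.2341  0.05  ]] [ 0.5321 -0.2844  0.05  ]
[(np.float64(0.11412704424671846), np.float64(-1.9786834484111515)), (np.float64(0.0968414739901298), np.float64(-91.28592557953515)), (np.float64(0.11419845123853174), np.float64(177.70990422621378)), (np.float64(0.09622001152249561), np.float64(88.67703005915604))]
```

```bash
cat >> h.py <<'E'
def go(pos,yaw,obs=None,roll=180,pitch=0):
    obs=obs or ctrl.get_obs()
    R0=R.from_euler('xyz',obs["orientation"],degrees=True);R1=R.from_euler('xyz',[roll,pitch,yaw],degrees=True)
    d=R0.inv().apply(np.array(pos)-obs["tool_pos"]);w=(R0.inv()*R1).as_rotvec()
    print("go",pos,yaw,"->",np.round(d,4),np.round(w,4),"rows>=",max(np.linalg.norm(d)/.0625,np.degrees(np.linalg.norm(w))/10.7)); 
E
python3 - <<'E'
from h import *
go([.5,-.24,.36],-90)
s=snapshot("top");c=cam(s);P=lambda u,v:(190+u/4-.375,140+v/4-.375)
s2=snapshot("scene");c2=cam(s2);Q=lambda u,v:(180+u/4-.375,170+v/4-.375)
for n,a,b in [("pad",(142,210),(225,210)),("post top",(263,107),(250,102)),("knob",(347,113),(327,93)),("bracket",(635,168),(568,113))]:
    print(n,tri(c,P(*a),c2,Q(*b)))
# shelf corner: lower shelf right end, scene (310,178); top (430,105)?
print("shelf front lower edge rows", [onz(c,(300,102),z) for z in (0,.1,.2,.3)])
E
```

```text
go [0.5, -0.24, 0.36] -90 -> [-0.3898  0.2803 -0.1338] [ 0.0011  0.0006 -1.227 ] rows>= 7.975635888126528
pad (array([0.4977, 0.1226, 0.1249]), np.float64(0.00044518741016448575))
post top (array([0.5763, 0.0256, 0.1426]), np.float64(0.003571035054752878))
knob (array([ 0.5715, -0.0413,  0.1302]), np.float64(0.0016061394112286478))
bracket (array([ 0.5347, -0.2795,  0.0507]), np.float64(0.003675936910133211))
shelf front lower edge rows [array([ 0.823 , -0.1301,  0.    ]), array([ 0.793 , -0.1247,  0.1   ]), array([ 0.763 , -0.1192,  0.2   ]), array([ 0.733 , -0.1137,  0.3   ])]
```

```bash
python3 -m pendant '[[-0.06,0.04,-0.13,0,0,0,1],[-0.06,0.04,-0.134,0,0,0,1],[-0.39,0.28,-0.134,0,0,-1.227,1],[-0.39,0.28,-0.134,0,0,-1.227,1],[-0.39,0.28,-0.134,0,0,-1.227,1],[-0.39,0.28,-0.134,0,0,-1.227,1],[-0.39,0.28,-0.134,0,0,-1.227,1],[-0.39,0.28,-0.134,0,0,-1.227,1],[-0.39,0.28,-0.134,0,0,-1.227,1],[-0.39,0.28,-0.134,0,0,-1.227,1],[-0.39,0.28,-0.134,0,0,-1.227,1],[-0.39,0.28,-0.134,0,0,-1.227,1]]'
python3 - <<'E'
from h import *
o=ctrl.get_obs();print(o["joint_pos"],o["tool_pos"],o["orientation"])
import pickle
s=snapshot("wrist");cv2.imwrite("pics/w1.png",s["image"]);pickle.dump((s,o),open("w1.pkl","wb"))
s=snapshot("top");cv2.imwrite("pics/t1.png",s["image"])
E
```

```text
clock: 1.8
tool_pos: [0.4997, -0.2412, 0.3606]
orientation: [180.0, -0.0, -90.1]
force: [-0.2, -0.3, -0.4]
opening: 0.088
[ -5.5409   5.8036  -1.474    0.0044 -82.7274   5.4447] [ 0.4997 -0.2412  0.3606] [179.9946  -0.0039 -90.0957]
```

View pics/w1.png

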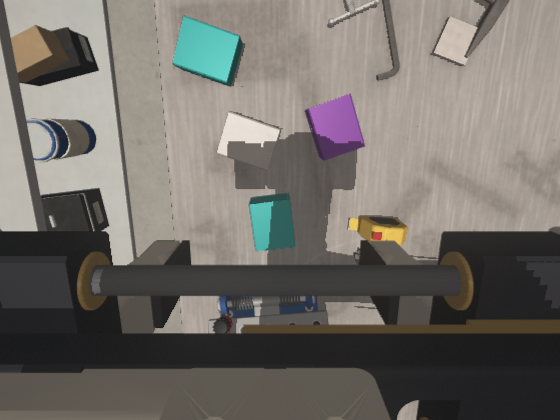

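View pics/t1.png

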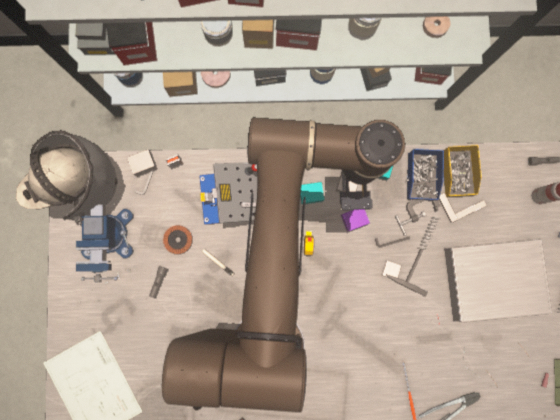

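```bash
python3 - <<'E'
from h import *
i=cv2.imread("pics/w1.png");crop(i,205,295,100,180,8,"pics/w1z.png")
E
```

```text
(no output)
```

View pics/w1z.png

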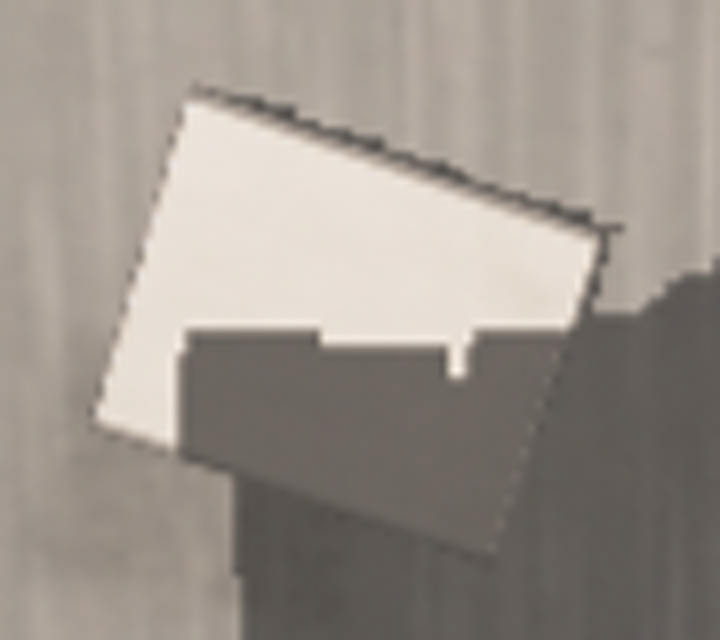

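```bash
python3 - <<'E'
from h import *
import pickle
s,o=pickle.load(open("w1.pkl","rb"));c=cam(s,o)
p=np.array([onz(c,(205+u/8-.44,100+v/8-.44),.05) for u,v in((188,97),(603,232),(493,550),(93,423))])
print(p,p.mean(0))
for i in range(4):
    d=p[(i+1)%4]-p[i];print(np.linalg.norm(d),np.degrees(np.arctan2(d[1],d[0])))
go([.4977,.1326,.2],-85)
go([.43,.06,.38],-85)
E
```

```text
[[ 0.5633 -0.3229  0.05  ]
 [ 0.4916 -0.3001  0.05  ]
 [ 0.5114 -0.2445  0.05  ]
 [ 0.5824 -0.2673  0.05  ]] [ 0.5372 -0.2837  0.05  ]
0.07519273314084204 162.353087377934
0.05904144681570615 70.5003443700814
0.07456658180480076 -17.801833918713108
0.05882294314444572 -108.89615206468709
go [0.4977, 0.1326, 0.2] -85 -> [-0.3739  0.0027  0.1606] [-0.0001 -0.     -0.0891] rows>= 6.510784984174095
go [0.43, 0.06, 0.38] -85 -> [-0.3012  0.0703 -0.0194] [-0.0001 -0.     -0.0891] rows>= 4.957630639204716
```

```bash
python3 -m pendant '[[-0.38,0.04,-0.03,0,0,-0.089,-1],[-0.38,0.04,-0.03,0,0,-0.089,-1],[-0.38,0.04,-0.03,0,0,-0.089,-1],[-0.38,0.04,-0.03,0,0,-0.089,-1],[-0.38,0.04,-0.03,0,0,-0.089,-1],[-0.38,0.04,-0.03,0,0,-0.089,-1],[-0.38,0.04,-0.03,0,0,-0.089,-1],[-0.38,0.04,-0.03,0,0,-0.089,-1],[-0.38,0.04,-0.03,0,0,-0.089,-1]]'
python3 - <<'E'
from h import *
o=ctrl.get_obs();print(o["joint_pos"],o["tool_pos"],o["orientation"])
import pickle
s=snapshot("wrist");cv2.imwrite("pics/w2.png",s["image"]);pickle.dump((s,o),open("w2.pkl","wb"))
E
```

```text
clock: 3.02
tool_pos: [0.4604, 0.1383, 0.3905]
orientation: [180.0, -0.0, -85.0]
force: [0.6, 1.0, -0.5]
opening: 0.0036
[ 40.2361  -2.0606  -5.9515   0.0057 -86.1196 -35.2323] [0.4604 0.1383 0.3905] [179.9947  -0.0107 -84.9958]
```

View pics/w2.png

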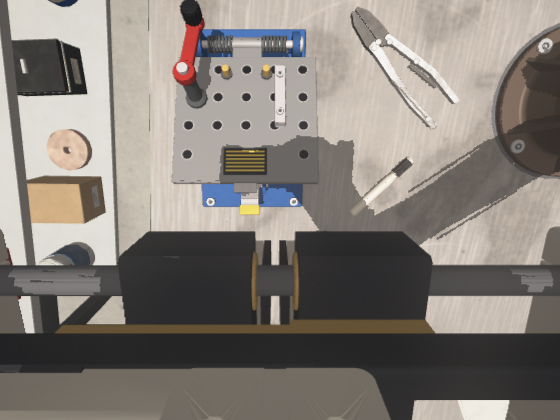

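```bash
python3 - <<'E'
from h import *
i=cv2.imread("pics/w2.png");crop(i,165,330,0,110,4.8,"pics/w2za.png");crop(i,165,330,110,220,4.8,"pics/w2zb.png")
E
```

```text
(no output)
```

View pics/w2za.png

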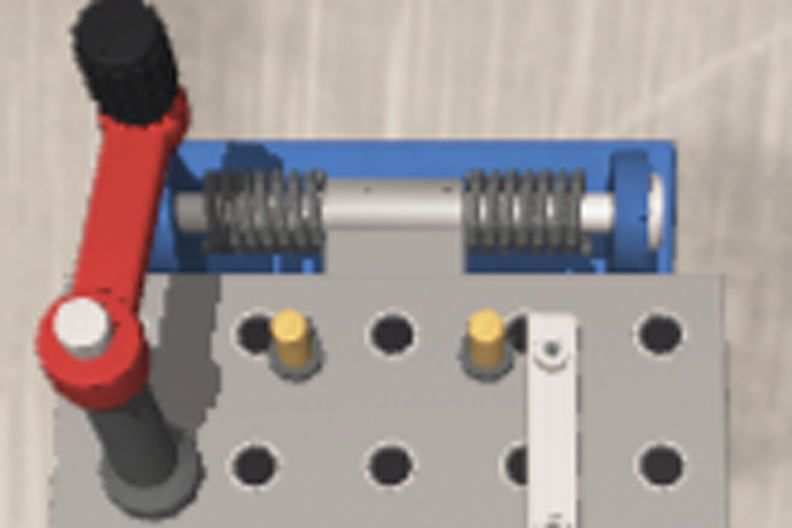

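View pics/w2zb.png

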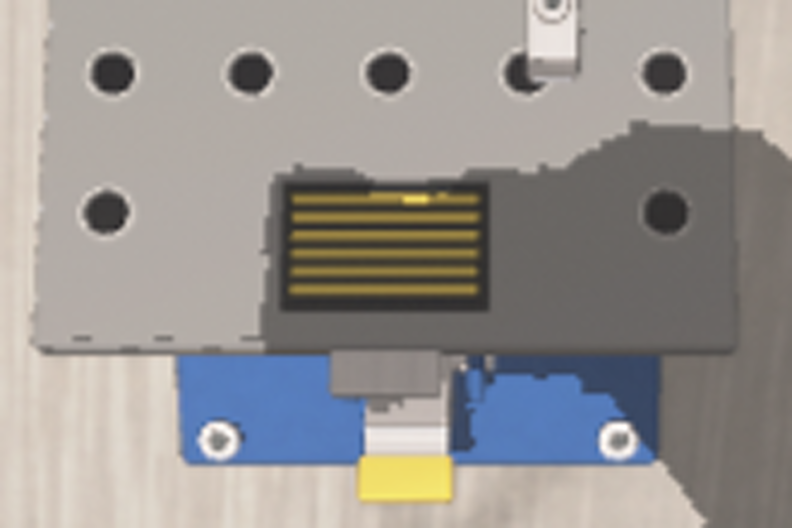

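```bash
python3 - <<'E'
from h import *
import pickle
s,o=pickle.load(open("w2.pkl","rb"));c=cam(s,o)
A=lambda u,v:(165+u/4.8-.4,v/4.8-.4);B=lambda u,v:(165+u/4.8-.4,110+v/4.8-.4)
b1,b2,b3=onz(c,B(181,464),.01),onz(c,B(657,464),.01),onz(c,A(675,142),.01)
print(b1,b2,b3,np.linalg.norm(b1-b2),np.linalg.norm(b2-b3))
print("dirs",np.degrees(np.arctan2(*(b2-b1)[1::-1])),np.degrees(np.arctan2(*(b2-b3)[1::-1])))
pc=np.mean([onz(c,B(u,v),.125) for u,v in((283,181),(490,181),(490,311),(280,311))],0);print("pad",pc)
th=np.radians(95.0);ex=np.array([np.cos(th),np.sin(th),0]);ey=np.array([-ex[1],ex[0],0])
mid=(b1+b2)/2;print("base mid in dir y",mid@ey, "pad",pc@ey, "x: base far",mid@ex,"near",b3@ex,"pad",pc@ex)
for u in (190,390,600):
    h=onz(c,A(u,207),.048);print("hinge",h,h@ex)
t=.42;ca,sa=np.cos(t),np.sin(t)
# zero from pad
H=pc@ex-(.172*ca-.008*sa);print("hinge x from pad",H)
def fix(x,y,zz,tilt=t): # plate coords, zz above hinge
    x2=x*np.cos(tilt)-zz*np.sin(tilt);z2=x*np.sin(tilt)+zz*np.cos(tilt)
    return (H+x2)*ex+Y*ey+y*ey+np.array([0,0,.048+z2])
Y=pc@ey
for n,p in dict(pin1=(.049,-.027,.021),pin2=(.049,.027,.021),pivot=(.085,-.066,.082),fence_a=(.045,.038,.021)).items():
    q=proj(c,fix(*p));print(n,fix(*p),((q[0]+.4-165)*4.8,(q[1]+.4)*4.8))
print("hinge",fix(0,0,0)); print("pad level",fix(.172,0,.008,0),"seat",fix(.085,0,.03,0))
k=fix(.085,-.066,.082);kn=onz(c,A(123,25),.1);
# knob: intersect rays w/ plate-plane at zz=.082+
e,d=ray(c,A(118,38))  # top face centre
n=-np.sin(t)*ex+np.array([0,0,np.cos(t)]);p0=fix(0,0,.0925)
X=e+d*((p0-e)@n/(d@n));print("knob top",X, np.linalg.norm(X-fix(.085,-.066,.0925)))
r=X-fix(.085,-.066,.0925);px=r@(np.cos(t)*ex+np.array([0,0,np.sin(t)]));print("theta",np.arctan2(-px,r@ey),px,r@ey)
E
```

```text
[0.5768 0.2201 0.01  ] [0.4082 0.2054 0.01  ] [ 0.432  -0.0668  0.01  ] 0.1692314383975155 0.2731872974176124
dirs -175.0098056042551 94.99863292815557
pad [0.4998 0.1227 0.125 ]
base mid in dir y -0.509124519387123 pad -0.5086167841546423 x: base far 0.16900924838501422 near -0.10416356781400476 pad 0.07869808282457273
hinge [ 0.5736 -0.0278  0.048 ] -0.07766492614449123
hinge [ 0.5154 -0.0328  0.048 ] -0.07763561741804388
hinge [ 0.4542 -0.0382  0.048 ] -0.07760484839814487
hinge x from pad -0.07509113128466773
pin1 [0.537  0.0079 0.0872] (np.float64(289.45885463589076), np.float64(328.3568230662456))
pin2 [0.4832 0.0032 0.0872] (np.float64(486.35260651610497), np.float64(328.2602981969633))
pivot [0.5751 0.0193 0.1575] (np.float64(77.9811454999447), np.float64(317.32747534119795))
fence_a [ 0.4725 -0.0014  0.0855] (np.float64(526.4677948706345), np.float64(314.8775237207536))
hinge [ 0.5132 -0.0305  0.048 ]
pad level [0.4982 0.1409 0.056 ] seat [0.5058 0.0542 0.078 ]
knob top [ 0.5713 -0.044   0.141 ] 0.06467531663936012
theta 1.4264887857990347 -0.0640030635293656 0.009300776379285905
```

```bash
python3 - <<'E'
from h import *
go([.4982,.130,.160],-85)
go([.4982,.138,.090],-85)
go([.4982,.139,.060],-85)
go([.4982,.140,.054],-85)
E
```

```text
go [0.4982, 0.13, 0.16] -85 -> [ 0.0114 -0.0369  0.2306] [ 0.     -0.0001 -0.0003] rows>= 3.740399405672746
go [0.4982, 0.138, 0.09] -85 -> [ 0.0034 -0.0376  0.3006] [ 0.     -0.0001 -0.0003] rows>= 4.846786688506151
go [0.4982, 0.139, 0.06] -85 -> [ 0.0024 -0.0377  0.3306] [ 0.     -0.0001 -0.0003] rows>= 5.323400806102223
go [0.4982, 0.14, 0.054] -85 -> [ 0.0014 -0.0377  0.3366] [ 0.     -0.0001 -0.0003] rows>= 5.418854636588035
```

```bash
python3 -m pendant '[[0.011,-0.037,0.06,0,0,0,-1],[0.011,-0.037,0.12,0,0,0,-1],[0.011,-0.037,0.18,0,0,0,-1],[0.011,-0.037,0.22,0,0,0,-1],[0.011,-0.037,0.23,0,0,0,-1],[0.010,-0.037,0.25,0,0,0,-1],[0.007,-0.0375,0.27,0,0,0,-1],[0.005,-0.0375,0.285,0,0,0,-1],[0.0035,-0.0375,0.3,0,0,0,-1],[0.003,-0.0375,0.315,0,0,0,-1]]'
python3 -m pendant '[[0,0,0.005,0,0,0,-1],[0,0,0.01,0,0,0,-1],[0,0,0.015,0,0,0,-1],[0,0,0.018,0,0,0,-1]]'
```

```text
clock: 4.32
tool_pos: [0.5005, 0.1414, 0.0777]
orientation: [-179.7, 0.1, -84.9]
force: [-1.1, 4.3, 7.6]
opening: 0.0006
clock: 4.82
tool_pos: [0.5003, 0.1418, 0.0601]
orientation: [-179.7, 0.2, -84.9]
force: [-3.3, 5.2, 11.0]
opening: 0.0007
```

```bash
python3 -m pendant '[[0,0,0.002,0,0,0,-1],[0,0,0.004,0,0,0,-1],[0,0,0.0055,0,0,0,-1],[0,0,0.0055,0,0,0,-1]]'
```

```text
clock: 5.32
tool_pos: [0.5004, 0.1418, 0.0545]
orientation: [-179.7, 0.2, -84.9]
force: [-1.9, 5.6, 8.2]
opening: 0.0006
```

```bash
python3 -m pendant '[[0,0,0.001,0,0,0,-1],[0,0,0.002,0,0,0,-1],[0,0,0.002,0,0,0,-1]]'
```

```text
clock: 5.7
tool_pos: [0.5004, 0.1418, 0.0534]
orientation: [-179.7, 0.2, -84.8]
force: [-6.1, 5.9, 17.1]
opening: 0.0007
```

```bash
python3 -m pendant '[[0,0,-0.005,0,0,0,-1],[0,0,-0.02,0,0,0,-1],[0,0,-0.06,0,0,0,-1],[0,0,-0.12,0,0,0,-1],[0,0,-0.18,0,0,0,-1],[0.0,0,-0.24,0,0,0,-1],[0.0,0.0,-0.28,0,0,0,-1],[0.0,0.0,-0.28,0,0,0,-1]]'
python3 - <<'E'
from h import *
o=ctrl.get_obs();print(o["joint_pos"],o["tool_pos"],o["orientation"])
import pickle
s=snapshot("wrist");cv2.imwrite("pics/w3.png",s["image"]);pickle.dump((s,o),open("w3.pkl","wb"))
s=snapshot("scene");crop(s["image"],180,380,170,310,4,"pics/s3.png")
E
```

```text
clock: 6.7
tool_pos: [0.499, 0.1397, 0.3349]
orientation: [-179.6, 0.2, -84.9]
force: [0.4, -0.1, -0.8]
opening: -0.0
[ 37.4226   2.2081  -8.6351   0.0703 -78.7589 -32.3603] [0.499  0.1397 0.3349] [-179.6269    0.1547  -84.9237]
```

View pics/w3.png

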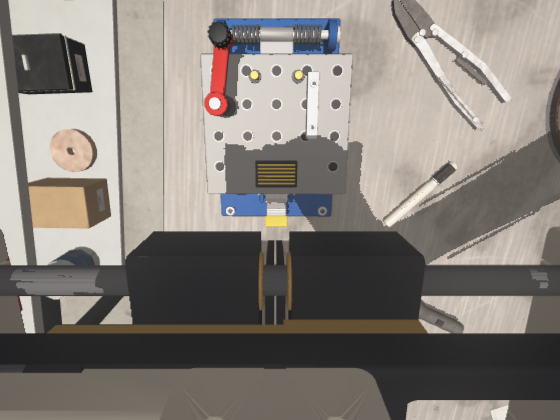

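View pics/s3.png

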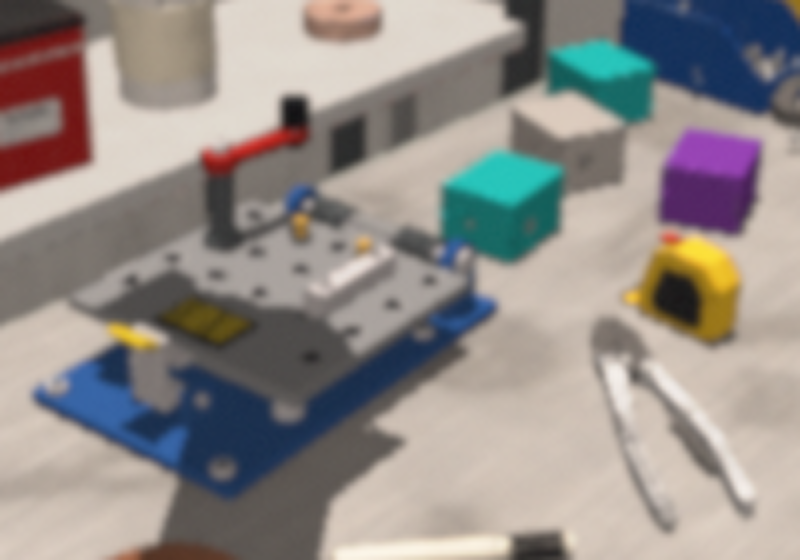

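```bash
python3 - <<'E'
from h import *
i=cv2.imread("pics/w3.png");crop(i,195,355,15,135,5,"pics/w3z.png")
E
```

```text
(no output)
```

View pics/w3z.png

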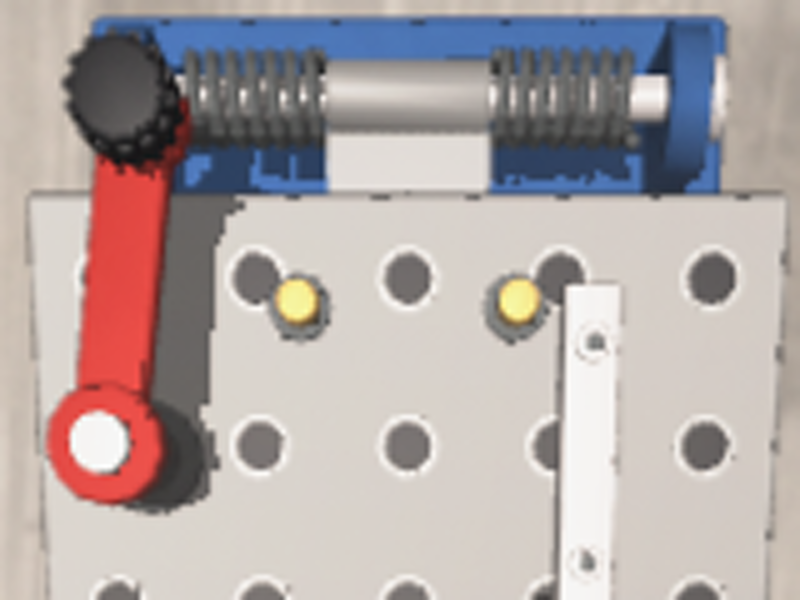

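```bash
python3 - <<'E'
from h import *
import pickle
s,o=pickle.load(open("w3.pkl","rb"));c=cam(s,o)
A=lambda u,v:(195+u/5-.4,15+v/5-.4)
th=np.radians(95.0);ex=np.array([np.cos(th),np.sin(th),0]);ey=np.array([-ex[1],ex[0],0])
H=np.array([.5132,-.0305,0])
for n,u,z in [("pin1",(297,301),.069),("pin2",(519,301),.069),("fenceface end",(567,287),.069),("fence2",(560,570),.069),("pivot",(99,441),.1425),("knob",(118,84),.1405)]:
    p=onz(c,A(*u),z);q=p-H;print(n,p,"fix",q@ex,q@ey)
# bracket neighbours in w1
s,o=pickle.load(open("w1.pkl","rb"));c=cam(s,o)
hsv=cv2.cvtColor(s["image"],cv2.COLOR_BGR2HSV);m=cv2.inRange(hsv,(80,100,60),(95,255,255));n,l,st,ce=cv2.connectedComponentsWithStats(m)
bc=np.array([.5372,-.2837]);a=np.radians(72);bx=np.array([np.cos(a),np.sin(a)]);by=np.array([-bx[1],bx[0]])
for k in range(1,n):
    if st[k,4]>400:
        cn=cv2.approxPolyDP(cv2.findContours((l==k).astype(np.uint8),0,2)[0][0],4,True)[:,0]
        for p in cn: q=onz(c,p,.05);print(k,q,"rel bx,by",(q[:2]-bc)@bx,(q[:2]-bc)@by)
go([.5372,-.2837,.30],162)
E
```

```text
pin1 [0.5359 0.02   0.069 ] fix 0.04830471648931544 -0.02702979792175193
pin2 [0.4822 0.0153 0.069 ] fix 0.04830653633470864 0.026905712929124744
fenceface end [0.4709 0.0111 0.069 ] fix 0.04513943284533344 0.038468575115625445
fence2 [0.4651 0.0775 0.069 ] fix 0.11180286801688366 0.03850472290663079
pivot [0.5688 0.0592 0.1425] fix 0.08447681144622579 -0.06324610474230433
knob [ 0.5682 -0.008   0.1405] fix 0.0176323024173467 -0.05677140803074134
1 [ 0.6155 -0.4414  0.05  ] rel bx,by -0.12573251771527655 -0.12321196145545321
1 [ 0.6343 -0.3853  0.05  ] rel bx,by -0.06664388598606424 -0.12371308927225064
1 [ 0.5593 -0.3576  0.05  ] rel bx,by -0.06341047238600465 -0.043887284702373915
1 [ 0.5417 -0.4082  0.05  ] rel bx,by -0.11704086210303617 -0.04276509000887114
1 [ 0.5454 -0.4178  0.05  ] rel bx,by -0.12500063558476268 -0.049196022836389346
2 [ 0.4825 -0.2065  0.05  ] rel bx,by 0.05650026118704858 0.07582778191499377
2 [ 0.5373 -0.1915  0.05  ] rel bx,by 0.08774307115465366 0.02840432385544021
2 [ 0.5281 -0.1184  0.05  ] rel bx,by 0.15436945879109668 0.05968671357002018
2 [ 0.4697 -0.1265  0.05  ] rel bx,by 0.12862043217607758 0.11271922593198593
go [0.5372, -0.2837, 0.3] 162 -> [ 0.425  -0.0022  0.0305] [0.0003 0.0008 1.9733] rows>= 10.566759475514203
```

```bash
python3 -m pendant '[[0.425,-0.002,0.03,0,0,1.973,1],[0.425,-0.002,0.03,0,0,1.973,1],[0.425,-0.002,0.03,0,0,1.973,1],[0.425,-0.002,0.03,0,0,1.973,1],[0.425,-0.002,0.03,0,0,1.973,1],[0.425,-0.002,0.03,0,0,1.973,1],[0.425,-0.002,0.03,0,0,1.973,1],[0.425,-0.002,0.03,0,0,1.973,1],[0.425,-0.002,0.03,0,0,1.973,1],[0.425,-0.002,0.03,0,0,1.973,1],[0.425,-0.002,0.03,0,0,1.973,1],[0.425,-0.002,0.03,0,0,1.973,1]]'
python3 - <<'E'
from h import *
import pickle
o=ctrl.get_obs();print(o["joint_pos"],o["tool_pos"],o["orientation"])
s=snapshot("wrist");cv2.imwrite("pics/w4.png",s["image"]);pickle.dump((s,o),open("w4.pkl","wb"))
go([.5372,-.2837,.10],162);go([.5372,-.2837,.022],162)
E
```

```text
clock: 8.3
tool_pos: [0.5369, -0.2832, 0.2988]
orientation: [-180.0, -0.2, 162.1]
force: [0.1, 0.1, -0.5]
opening: 0.0879
[ -9.3972  12.1484  -1.5876  -0.0124 -76.4206 -98.5194] [ 0.5369 -0.2832  0.2988] [-179.9887   -0.1567  162.0805]
go [0.5372, -0.2837, 0.1] 162 -> [-0.0007 -0.0004  0.199 ] [-0.0002 -0.0022  0.003 ] rows>= 3.18438845044613
go [0.5372, -0.2837, 0.022] 162 -> [-0.0009 -0.0003  0.277 ] [-0.0002 -0.0022  0.003 ] rows>= 4.432385511864504
```

View pics/w4.png

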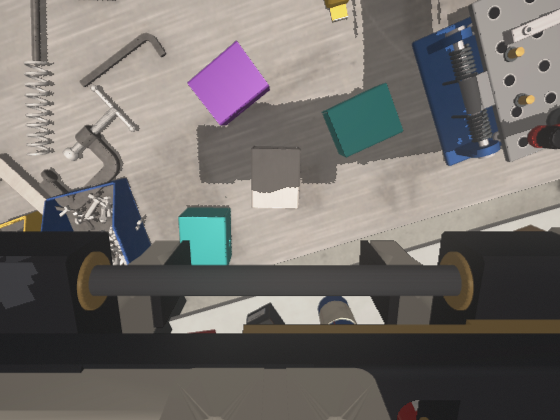

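```bash
python3 -m pendant '[[-0.001,0,0.06,0,-0.002,0.003,1],[-0.001,0,0.12,0,-0.002,0.003,1],[-0.001,0,0.18,0,-0.002,0.003,1],[-0.001,0,0.22,0,-0.002,0.003,1],[-0.001,0,0.25,0,-0.002,0.003,1],[-0.001,0,0.27,0,-0.002,0.003,1],[-0.001,0,0.277,0,-0.002,0.003,1],[-0.001,0,0.277,0,-0.002,0.003,1]]'
python3 -m pendant '[[0,0,0,0,0,0,-0.2],[0,0,0,0,0,0,-0.2],[0,0,0,0,0,0,-0.2],[0,0,0,0,0,0,-0.2],[0,0,0,0,0,0,-0.2],[0,0,0,0,0,0,-0.2]]'
```

```text
clock: 9.35
tool_pos: [0.5384, -0.2835, 0.0229]
orientation: [-180.0, 0.1, 161.9]
force: [0.0, 0.5, 0.7]
opening: 0.0878
clock: 10.1
tool_pos: [0.5389, -0.2836, 0.0236]
orientation: [-180.0, 0.2, 161.9]
force: [-1.1, 1.0, 6.2]
opening: 0.0619
```

```bash
python3 -m pendant '[[0,0,-0.01,0,0,0,-1],[0,0,-0.03,0,0,0,-1],[0,0,-0.08,0,0,0,-1],[0,0,-0.14,0,0,0,-1],[0,0,-0.2,0,0,0,-1],[0,0,-0.2,0,0,0,-1]]'
python3 - <<'E'
from h import *
import pickle
o=ctrl.get_obs();print(o["joint_pos"],o["tool_pos"],o["orientation"])
s=snapshot("wrist");cv2.imwrite("pics/w5.png",s["image"]);pickle.dump((s,o),open("w5.pkl","wb"))
s=snapshot("scene");cv2.imwrite("pics/s5.png",s["image"])
go([.51,-.1,.24],-175)
E
```

```text
clock: 10.85
tool_pos: [0.5407, -0.2843, 0.2293]
orientation: [180.0, 0.7, 161.9]
force: [0.2, 0.8, -2.8]
opening: 0.0619
[ -9.3806  14.05    -8.1855   0.1019 -67.0849 -98.7463] [ 0.5407 -0.2843  0.2293] [179.9899   0.6861 161.9122]
go [0.51, -0.1, 0.24] -175 -> [ 0.0836  0.1653 -0.0165] [ 0.0002  0.0031 -0.4038] rows>= 2.975837810362347
```

View pics/w5.png

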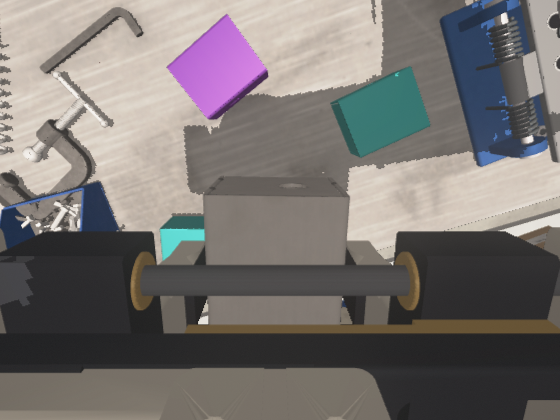

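```bash
python3 - <<'E'
from h import *
import pickle
s,o=pickle.load(open("w5.pkl","rb"))
K=np.array(s["mtx"]);T=np.array(s["tool_from_camera"]);c=(K,T[:3,:3],T[:3,3])
i=s["image"];crop(i,195,360,165,240,4.8,"pics/w5z.png")
for v in (192,193,194):
  for u in (206,277,349): print(v,u,onz(c,(u,v),-.0265),end=" ")
  print()
E
```

```text
192 206 [ 0.0409 -0.0288 -0.0265] 192 277 [ 0.0409  0.0007 -0.0265] 192 349 [ 0.0409  0.0306 -0.0265] 
193 206 [ 0.0405 -0.0288 -0.0265] 193 277 [ 0.0405  0.0007 -0.0265] 193 349 [ 0.0405  0.0307 -0.0265] 
194 206 [ 0.0401 -0.0288 -0.0265] 194 277 [ 0.0401  0.0007 -0.0265] 194 349 [ 0.0401  0.0307 -0.0265]
```

View pics/w5z.png

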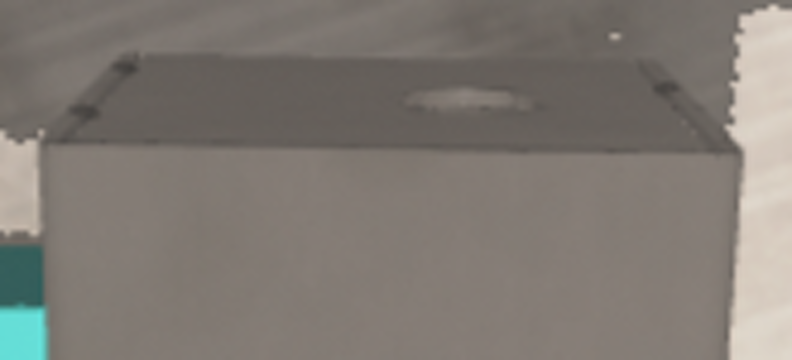

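```bash
cat >> h.py <<'E'
th=np.radians(95.0);ex=np.array([np.cos(th),np.sin(th),0]);ey=np.array([-ex[1],ex[0],0]);H=np.array([.5132,-.0305,0])
def F(x,y,z): return H+x*ex+y*ey+np.array([0,0,z])
def inF(p): q=np.array(p)-H; return np.array([q@ex,q@ey,q[2]])
E
python3 - <<'E'
from h import *
p=F(.089,-.0042,.22);print(p);go(p,-175)
E
```

```text
[0.5096 0.0585 0.22  ]
go [0.5096 0.0585 0.22  ] -175 -> [0.1333 0.3159 0.0034] [ 0.0002  0.0031 -0.4038] rows>= 5.485701957934114
```

```bash
python3 -m pendant '[[0.02,0.05,0.003,0,0.003,-0.07,-1],[0.04,0.1,0.003,0,0.003,-0.14,-1],[0.06,0.15,0.003,0,0.003,-0.21,-1],[0.08,0.2,0.003,0,0.003,-0.28,-1],[0.1,0.25,0.003,0,0.003,-0.34,-1],[0.12,0.29,0.003,0,0.003,-0.39,-1],[0.13,0.31,0.003,0,0.003,-0.404,-1],[0.133,0.316,0.003,0,0.003,-0.404,-1],[0.133,0.316,0.003,0,0.003,-0.404,-1],[0.133,0.316,0.003,0,0.003,-0.404,-1]]'
python3 - <<'E'
from h import *
import pickle
o=ctrl.get_obs();print(o["joint_pos"],o["tool_pos"],o["orientation"],inF(o["tool_pos"]))
s=snapshot("wrist");cv2.imwrite("pics/w6.png",s["image"])
go(F(.089,-.0042,.12),-175);go(F(.089,-.0042,.0795),-175)
E
```

```text
clock: 12.2
tool_pos: [0.5099, 0.0575, 0.2193]
orientation: [-180.0, -0.1, -175.0]
force: [-0.5, -0.3, -1.8]
opening: 0.0619
[  28.3625    5.5962  -19.9783   -0.0195  -64.5471 -113.3823] [0.5099 0.0575 0.2193] [-179.9678   -0.1187 -175.0282] [ 0.0879 -0.0044  0.2193]
go [0.5096 0.0585 0.12  ] -175 -> [0.0001 0.0012 0.0994] [-0.0005 -0.0018 -0.0007] rows>= 1.591167742492349
go [0.5096 0.0585 0.0795] -175 -> [0.     0.0013 0.1399] [-0.0005 -0.0018 -0.0007] rows>= 2.2391331376217147
```

View pics/w6.png

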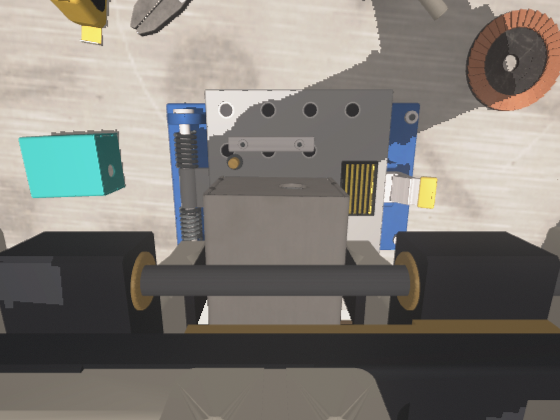

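```bash
python3 -m pendant '[[0,0.001,0.04,0,-0.002,0,-1],[0,0.001,0.08,0,-0.002,0,-1],[0,0.0013,0.11,0,-0.002,0,-1],[0,0.0013,0.125,0,-0.002,0,-1],[0,0.0013,0.135,0,-0.002,0,-1],[0,0.0013,0.14,0,-0.002,0,-1],[0,0.0013,0.14,0,-0.002,0,-1]]'
python3 - <<'E'
from h import *
o=ctrl.get_obs();print(o["tool_pos"],o["orientation"],inF(o["tool_pos"]),o["force"])
s=snapshot("scene");crop(s["image"],180,380,170,310,4,"pics/s7.png")
s=snapshot("wrist");cv2.imwrite("pics/w7.png",s["image"])
E
```

```text
clock: 13.12
tool_pos: [0.5102, 0.0596, 0.0802]
orientation: [-180.0, 0.1, -175.0]
force: [-0.3, -0.8, -1.7]
opening: 0.0616
[0.5102 0.0596 0.0802] [-179.9985    0.0891 -174.9687] [ 0.0901 -0.0049  0.0802] [-0.3019 -0.7989 -1.7455]
```

View pics/s7.png

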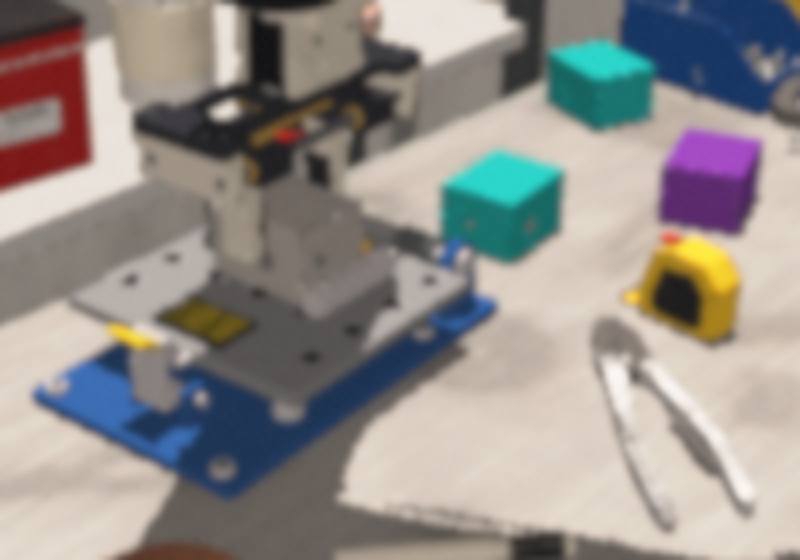

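View pics/w7.png

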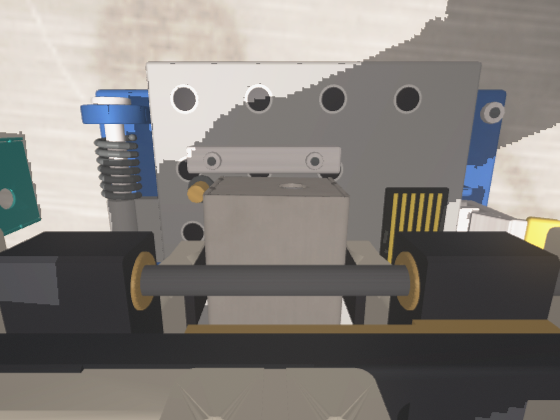

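```bash
python3 -m pendant '[[0,0,0.001,0,0,0,-1],[0,0,0.002,0,0,0,-1],[0,0,0.003,0,0,0,-1],[0,0,0.003,0,0,0,-1]]'
```

```text
clock: 13.72
tool_pos: [0.5099, 0.0596, 0.0771]
orientation: [-180.0, 0.1, -175.0]
force: [-1.1, 0.9, 2.8]
opening: 0.062
```

```bash
python3 -m pendant '[[0,0,0.0005,0,0,0,-1],[0,0,0.001,0,0,0,-1],[0,0,0.001,0,0,0,-1]]'
```

```text
clock: 14.1
tool_pos: [0.51, 0.0596, 0.0767]
orientation: [-180.0, 0.1, -175.0]
force: [-4.3, -0.2, 9.8]
opening: 0.0617
```

```bash
python3 -m pendant '[[0,0,-0.0006,0,0,0,-1],[0,-0.001,-0.0006,0,0,0,-1],[0,-0.002,-0.0006,0,0,0,-1],[0,-0.003,-0.0006,0,0,0,-1],[0,-0.003,-0.0006,0,0,0,-1]]'
```

```text
clock: 14.72
tool_pos: [0.5112, 0.0572, 0.077]
orientation: [180.0, 0.2, -175.0]
force: [-0.1, 3.3, 6.4]
opening: 0.0616
```

```bash
python3 -m pendant '[[0,-0.0007,0,0,0,0,-1],[0,-0.0015,0,0,0,0,-1],[0,-0.0015,0,0,0,0,-1]]'
```

```text
clock: 15.1
tool_pos: [0.5114, 0.0558, 0.077]
orientation: [180.0, 0.2, -175.0]
force: [-0.5, 2.8, 5.4]
opening: 0.0616
```

```bash
python3 -m pendant '[[0,-0.0007,0,0,0,0,-1],[0,-0.0015,0,0,0,0,-1],[0,-0.0015,0,0,0,0,-1]]'
```

```text
clock: 15.48
tool_pos: [0.5116, 0.0542, 0.077]
orientation: [180.0, 0.2, -175.0]
force: [0.6, 3.7, 4.8]
opening: 0.0622
```

```bash
python3 -m pendant '[[0,-0.0005,0,0,0,0,-1],[0,-0.001,0,0,0,0,-1],[0,-0.001,0,0,0,0,-1]]'
```

```text
clock: 15.85
tool_pos: [0.5116, 0.0539, 0.077]
orientation: [179.9, 0.2, -174.9]
force: [-1.4, 7.2, 6.0]
opening: 0.0616
```

```bash
python3 -m pendant '[[0,-0.0006,0,0,0,0,-1],[0.001,-0.0006,0,0,0,0,-1],[0.002,-0.0006,0,0,0,0,-1],[0.0025,-0.0006,0,0,0,0,-1],[0.0025,-0.0006,0,0,0,0,-1]]'
```

```text
clock: 16.48
tool_pos: [0.5107, 0.0537, 0.0771]
orientation: [179.9, 0.4, -174.9]
force: [2.7, 7.8, 0.3]
opening: 0.0622
```

```bash
python3 -m pendant '[[0.0007,0,0,0,0,0,-1],[0.0015,0,0,0,0,0,-1],[0.0015,0,0,0,0,0,-1]]'
```

```text
clock: 16.85
tool_pos: [0.5092, 0.0536, 0.0771]
orientation: [179.9, 0.4, -174.9]
force: [3.0, 7.9, 1.0]
opening: 0.062
```

```bash
python3 -m pendant '[[0.0007,0,0,0,0,0,-1],[0.0015,0,0,0,0,0,-1],[0.0015,0,0,0,0,0,-1]]'
```

```text
clock: 17.23
tool_pos: [0.5078, 0.0535, 0.0772]
orientation: [179.9, 0.4, -174.9]
force: [3.2, 8.4, -0.2]
opening: 0.0621
```

```bash
python3 -m pendant '[[0.0005,0,0,0,0,0,-1],[0.001,0,0,0,0,0,-1],[0.001,0,0,0,0,0,-1]]'
```

```text
clock: 17.6
tool_pos: [0.5076, 0.0535, 0.0773]
orientation: [179.9, 0.4, -174.9]
force: [5.8, 7.5, -1.5]
opening: 0.0618
```

```bash
python3 -m pendant '[[0.0005,0,0.0003,0,0,0,-1],[0.001,0,0.0006,0,0,0,-1],[0.001,0,0.001,0,0,0,-1],[0.001,0,0.001,0,0,0,-1]]'
```

```text
clock: 18.1
tool_pos: [0.5076, 0.0535, 0.0772]
orientation: [179.9, 0.6, -174.9]
force: [7.4, 5.9, 3.4]
opening: 0.0621
```

```bash
python3 -m pendant '[[0,0,0,0,0,0,0.75],[0,0,0,0,0,0,0.75],[0,0,0,0,0,0,0.9],[0,0,-0.0,0,0,0,0.9]]'
python3 -m pendant '[[0,0,-0.02,0,0,0,0.9],[0,0,-0.06,0,0,0,0.9],[0,0,-0.12,0,0,0,0.9],[0,0,-0.18,0,0,0,0.9],[-0.04,0,-0.23,0,0,0,0.9],[-0.05,0,-0.25,0,0,0,0.9],[-0.05,0,-0.25,0,0,0,0.9]]'
python3 - <<'E'
from h import *
import pickle
o=ctrl.get_obs();print(o["tool_pos"],o["orientation"],inF(o["tool_pos"]),o["force"],o["joint_pos"])
s=snapshot("wrist");cv2.imwrite("pics/w8.png",s["image"]);pickle.dump((s,o),open("w8.pkl","wb"))
E
```

```text
clock: 18.6
tool_pos: [0.5027, 0.051, 0.0751]
orientation: [-180.0, 0.0, -175.0]
force: [-0.6, -0.7, 0.9]
opening: 0.0828
clock: 19.48
tool_pos: [0.5537, 0.0559, 0.3266]
orientation: [180.0, 0.2, -175.0]
force: [-1.3, -0.6, -0.2]
opening: 0.0834
[0.5537 0.0559 0.3266] [ 179.9768    0.1773 -174.995 ] [ 0.0825 -0.0479  0.3266] [-1.2798 -0.6189 -0.1588] [  25.9513    6.3762   -5.0917    0.0426  -78.3582 -110.9548]
```

View pics/w8.png

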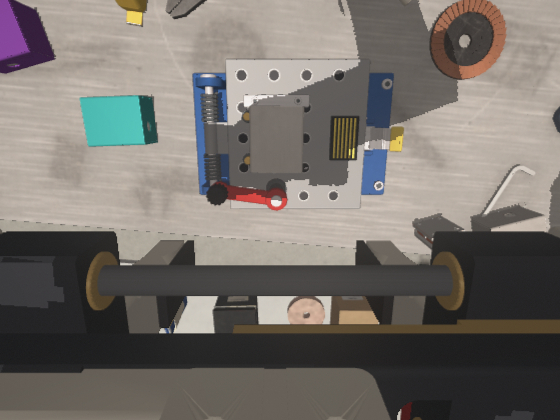

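```bash
python3 - <<'E'
from h import *
i=cv2.imread("pics/w8.png");j=i[85:205,205:325]; j=cv2.convertScaleAbs(j,alpha=1.6);cv2.imwrite("pics/w8z.png",cv2.resize(j,None,fx=5,fy=5,interpolation=cv2.INTER_CUBIC))
E
```

```text
(no output)
```

View pics/w8z.png

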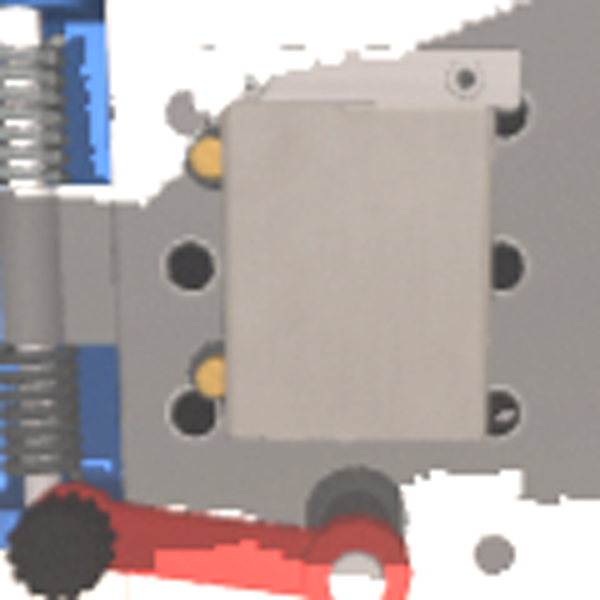

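```bash
python3 - <<'E'
from h import *
import pickle
s,o=pickle.load(open("w8.pkl","rb"));c=cam(s,o)
A=lambda u,v:(205+u/5-.4,85+v/5-.4)
P=[]
for u in((225,105),(489,105),(487,438),(230,438)):
    q=inF(onz(c,A(*u),.1035));P.append(q);print(q)
print("centre",np.mean(P,0))
for n,u,z in (("pin+",(207,157),.069),("pin-",(210,378),.069),("fence top outer L",(200,50),.069),("fence TR",(519,51),.069),("fence BR",(519,108),.069),("knob",(62,545),.1405),("pivot",(356,578),.1425)): print(n,inF(onz(c,A(*u),z)))
E
```

```text
[0.0546 0.0377 0.1035]
[0.1136 0.0377 0.1035]
[ 0.1147 -0.0372  0.1035]
[ 0.0542 -0.0372  0.1035]
centre [0.0843 0.0002 0.1035]
pin+ [0.0474 0.0269 0.069 ]
pin- [ 0.0469 -0.0272  0.069 ]
fence top outer L [0.0463 0.0518 0.069 ]
fence TR [0.1234 0.0516 0.069 ]
fence BR [0.1237 0.0384 0.069 ]
knob [ 0.0202 -0.0547  0.1405]
pivot [ 0.0838 -0.0616  0.1425]
```

```bash
python3 - <<'E'
from h import *
go(F(.084,0,.15),-175);go(F(.084,0,.078),-175)
E
```

```text
go [0.5059 0.0532 0.15  ] -175 -> [0.0469 0.0015 0.1751] [0.0002 0.0007 0.0001] rows>= 2.9006215949753305
go [0.5059 0.0532 0.078 ] -175 -> [0.0469 0.0015 0.2471] [0.0002 0.0007 0.0001] rows>= 4.024617269919461
```

```bash
python3 -m pendant '[[0.047,0.0015,0.03,0,0,0,1],[0.047,0.0015,0.09,0,0,0,1],[0.047,0.0015,0.15,0,0,0,1],[0.047,0.0015,0.2,0,0,0,1],[0.047,0.0015,0.23,0,0,0,1],[0.047,0.0015,0.243,0,0,0,1],[0.047,0.0015,0.247,0,0,0,1],[0.047,0.0015,0.247,0,0,0,1]]'
python3 -m pendant '[[0,-0.005,0,0,0,0,1],[0,-0.009,0,0,0,0,1],[0,-0.011,0,0,0,0,1],[0,-0.012,0,0,0,0,1],[0,-0.012,0,0,0,0,1]]'
```

```text
clock: 20.52
tool_pos: [0.5063, 0.0533, 0.0791]
orientation: [180.0, 0.1, -175.0]
force: [0.5, -0.2, -0.1]
opening: 0.0876
clock: 21.15
tool_pos: [0.507, 0.041, 0.0784]
orientation: [-180.0, 0.1, -175.0]
force: [-0.2, 0.4, -0.5]
opening: 0.088
```

```bash
python3 -m pendant '[[0,-0.0007,0,0,0,0,1],[0,-0.0014,0,0,0,0,1],[0,-0.002,0,0,0,0,1],[0,-0.002,0,0,0,0,1]]'
```

```text
clock: 21.65
tool_pos: [0.507, 0.0403, 0.0784]
orientation: [179.9, 0.1, -175.0]
force: [-2.9, 7.3, 1.7]
opening: 0.0875
```

```bash
python3 -m pendant '[[0,-0.0007,0,0,0,0,1],[0,-0.0014,0,0,0,0,1],[0,-0.002,0,0,0,0,1],[0,-0.002,0,0,0,0,1]]'
```

```text
clock: 22.15
tool_pos: [0.5072, 0.0399, 0.0786]
orientation: [179.8, 0.1, -175.0]
force: [-8.2, 17.2, 5.5]
opening: 0.088
```

```bash
python3 -m pendant '[[0.0,0.0015,0,0,0,0,1],[0.001,0.0015,0,0,0,0,1],[0.002,0.0015,0,0,0,0,1],[0.004,0.0015,0,0,0,0,1],[0.004,0.0015,0,0,0,0,1]]'
```

```text
clock: 22.78
tool_pos: [0.5052, 0.0399, 0.0791]
orientation: [179.9, 0.3, -174.9]
force: [2.1, 6.1, -0.3]
opening: 0.0876
```

```bash
python3 -m pendant '[[0.0,0.006,0,0,0,0,1],[0,0.012,0,0,0,0,1],[0,0.0125,-0.01,0,0,0,1],[0,0.0125,-0.05,0,0,0,1],[0,0.0125,-0.11,0,0,0,1],[-0.02,0.0125,-0.17,0,0,0,0],[-0.04,0.0125,-0.22,0,0,0,0],[-0.04,0.0125,-0.22,0,0,0,0]]'
python3 - <<'E'
from h import *
import pickle
o=ctrl.get_obs();print(o["tool_pos"],o["orientation"],inF(o["tool_pos"]),o["force"],o["joint_pos"])
s=snapshot("wrist");cv2.imwrite("pics/w9.png",s["image"]);pickle.dump((s,o),open("w9.pkl","wb"))
j=s["image"][65:215,195:335]; j=cv2.convertScaleAbs(j,alpha=1.5);cv2.imwrite("pics/w9z.png",cv2.resize(j,None,fx=4,fy=4,interpolation=cv2.INTER_CUBIC))
s=snapshot("scene");crop(s["image"],200,320,180,290,5,"pics/s9.png")
E
```

```text
clock: 23.78
tool_pos: [0.5443, 0.0546, 0.3034]
orientation: [179.9, 0.5, -175.0]
force: [-0.7, 0.1, -0.5]
opening: 0.0631
[0.5443 0.0546 0.3034] [ 179.9319    0.4906 -174.9714] [ 0.082  -0.0384  0.3034] [-0.7369  0.099  -0.5028] [  26.3315    5.725    -8.8076    0.1189  -74.9856 -111.3329]
```

View pics/w9z.png

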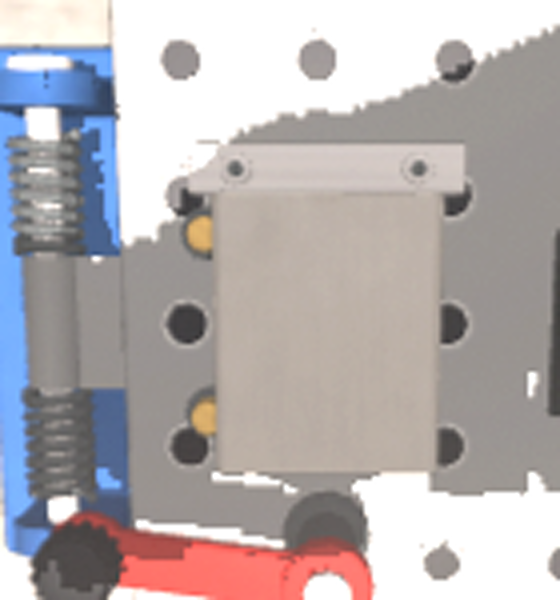

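View pics/s9.png

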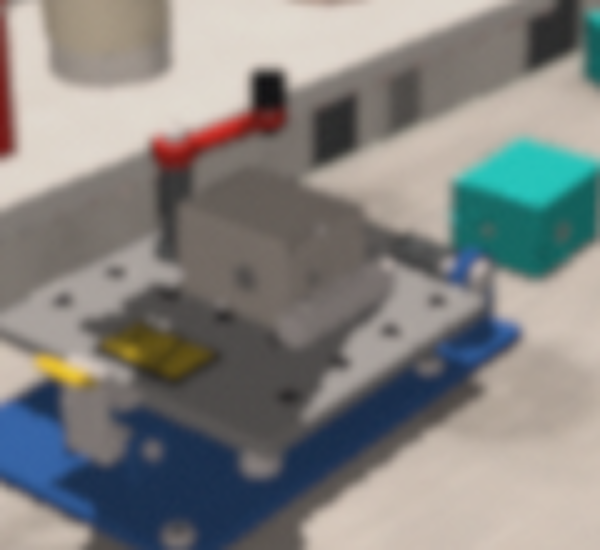

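```bash
python3 - <<'E'
from h import *
import pickle
s,o=pickle.load(open("w9.pkl","rb"));c=cam(s,o)
A=lambda u,v:(195+u/4-.4,65+v/4-.4)
k=inF(onz(c,A(75,568),.1405));print("knob",k,"theta",np.arctan2(.085-k[0],k[1]+.066), np.hypot(.085-k[0],k[1]+.066))
t=1.42;p=F(.085-.066*np.sin(t),-.066+.066*np.cos(t),.2);yaw=-175+np.degrees(t);print(p,yaw)
go(p,yaw);p[2]=.1225;go(p,yaw)
E
```

```text
knob [ 0.0197 -0.0546  0.1405] theta 1.3982973110359638 0.06631073693378899
[ 0.5674 -0.0059  0.2   ] -93.63999309142311
go [ 0.5674 -0.0059  0.2   ] -93.63999309142311 -> [-0.0204 -0.0622  0.0988] [-0.0006  0.0013 -1.4199] rows>= 7.602959152776131
go [ 0.5674 -0.0059  0.1225] -93.63999309142311 -> [-0.0203 -0.0622  0.1763] [-0.0006  0.0013 -1.4199] rows>= 7.602959152776131
```

```bash
python3 -m pendant '[[-0.005,-0.01,0.0,0,0,-0.18,-0.1],[-0.01,-0.02,0.01,0,0,-0.36,-0.1],[-0.015,-0.03,0.02,0,0,-0.54,-0.1],[-0.02,-0.04,0.04,0,0,-0.72,-0.1],[-0.02,-0.05,0.06,0,0,-0.9,-0.1],[-0.02,-0.062,0.08,0,0,-1.08,-0.1],[-0.0203,-0.0622,0.09,0,0,-1.26,-0.1],[-0.0203,-0.0622,0.0988,0,0.001,-1.42,-0.1],[-0.0203,-0.0622,0.0988,0,0.001,-1.42,-0.1],[-0.0203,-0.0622,0.0988,0,0.001,-1.42,-0.1]]'
python3 - <<'E'
from h import *
import pickle
o=ctrl.get_obs();print(o["tool_pos"],o["orientation"],inF(o["tool_pos"]),o["force"],o["joint_pos"])
s=snapshot("wrist");cv2.imwrite("pics/w10.png",s["image"]);pickle.dump((s,o),open("w10.pkl","wb"))
t=1.42;go(F(.085-.066*np.sin(t),-.066+.066*np.cos(t),.1225),-93.64)
E
```

```text
clock: 25.12
tool_pos: [0.5671, -0.006, 0.1995]
orientation: [180.0, -0.1, -93.8]
force: [-0.6, -0.6, -0.5]
opening: 0.0394
[ 0.5671 -0.006   0.1995] [179.9799  -0.0622 -93.7997] [ 0.0197 -0.0558  0.1995] [-0.626  -0.5545 -0.4847] [ 19.1962  11.591  -15.4459   0.0555 -63.0059 -23.0212]
go [ 0.5674 -0.0059  0.1225] -93.64 -> [-0.0001 -0.      0.0773] [-0.0002 -0.0009 -0.0022] rows>= 1.236161057169881
```

View pics/w10.png

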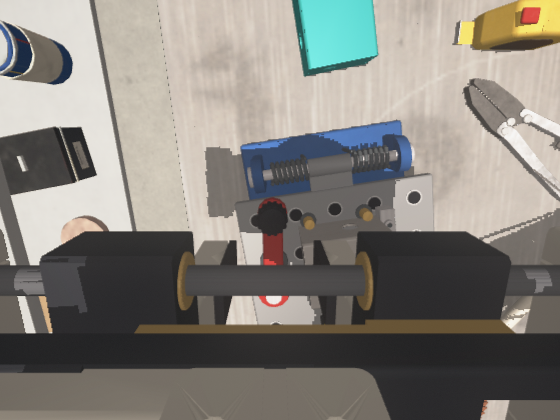

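```bash
python3 -m pendant '[[0,0,0.03,0,-0.001,0,-0.1],[0,0,0.055,0,-0.001,0,-0.1],[0,0,0.07,0,-0.001,0,-0.1],[0,0,0.077,0,-0.001,0,-0.1],[0,0,0.077,0,-0.001,0,-0.4],[0,0,0.077,0,-0.001,0,-0.4]]'
python3 - <<'E'
from h import *
o=ctrl.get_obs();print(inF(o["tool_pos"]))
for f in (.12,.24,.36,.48,.6,.72,.84,.96,1.08,1.2,1.32,1.44): print([round(.066*(np.cos(f)-1),4),round(.066*np.sin(f),4),f])
E
```

```text
clock: 25.92
tool_pos: [0.5681, -0.0059, 0.1235]
orientation: [-179.9, 0.0, -93.6]
force: [-0.4, -0.0, -0.6]
opening: 0.0279
[ 0.0197 -0.0569  0.1235]
[np.float64(-0.0005), np.float64(0.0079), 0.12]
[np.float64(-0.0019), np.float64(0.0157), 0.24]
[np.float64(-0.0042), np.float64(0.0233), 0.36]
[np.float64(-0.0075), np.float64(0.0305), 0.48]
[np.float64(-0.0115), np.float64(0.0373), 0.6]
[np.float64(-0.0164), np.float64(0.0435), 0.72]
[np.float64(-0.0219), np.float64(0.0491), 0.84]
[np.float64(-0.0281), np.float64(0.0541), 0.96]
[np.float64(-0.0349), np.float64(0.0582), 1.08]
[np.float64(-0.0421), np.float64(0.0615), 1.2]
[np.float64(-0.0496), np.float64(0.0639), 1.32]
[np.float64(-0.0574), np.float64(0.0654), 1.44]
```

```bash
python3 -m pendant '[[-0.0005,0.0079,0,0,0,0.12,-0.4],[-0.0019,0.0157,0,0,0,0.24,-0.4],[-0.0042,0.0233,0,0,0,0.36,-0.4],[-0.0075,0.0305,0,0,0,0.48,-0.4],[-0.0115,0.0373,0,0,0,0.6,-0.4],[-0.0164,0.0435,0,0,0,0.72,-0.4],[-0.0219,0.0491,0,0,0,0.84,-0.4],[-0.0281,0.0541,0,0,0,0.96,-0.4],[-0.0349,0.0582,0,0,0,1.08,-0.4],[-0.0421,0.0615,0,0,0,1.2,-0.4],[-0.0421,0.0615,0,0,0,1.2,-0.4]]'
python3 - <<'E'
from h import *
o=ctrl.get_obs();q=inF(o["tool_pos"]);print(q,"theta tool",np.arctan2(.085-q[0],q[1]+.066),np.hypot(.085-q[0],q[1]+.066),o["orientation"])
E
```

```text
clock: 27.3
tool_pos: [0.5092, 0.0404, 0.1235]
orientation: [180.0, 0.1, -162.3]
force: [0.2, 0.8, 0.0]
opening: 0.0263
[ 0.071  -0.0022  0.1235] theta tool 0.21668937367638427 0.06534475721023661 [ 179.9828    0.1168 -162.2815]
```

```bash
python3 -m pendant '[[-0.0003,0.006,0,0,0,0.1,-0.4],[-0.001,0.011,0,0,0,0.17,-0.4],[-0.0015,0.014,0,0,0,0.22,-0.4],[-0.002,0.0155,0,0,0,0.22,-0.4],[-0.002,0.0155,0,0,0,0.22,-0.4]]'
```

```text
clock: 27.92
tool_pos: [0.5062, 0.0552, 0.1228]
orientation: [180.0, 0.0, -174.8]
force: [0.1, -0.8, 0.0]
opening: 0.0267
```

```bash
python3 -m pendant '[[0,0.001,0,0,0,0,-0.4],[0,0.002,0,0,0,0,-0.4],[0,0.002,0,0,0,0,-0.4]]'
```

```text
clock: 28.3
tool_pos: [0.5058, 0.0565, 0.1227]
orientation: [-179.9, -0.0, -174.9]
force: [0.3, -6.3, 1.6]
opening: 0.0261
```

```bash
python3 -m pendant '[[0,0.001,0,0,0,0,-0.4],[0,0.0015,0,0,0,0,-0.4],[0,0.0015,0,0,0,0,-0.4]]'
python3 -m pendant '[[0,-0.002,0,0,0,0,-0.3],[0,-0.005,0,0,0,0,-0.1],[0,-0.005,0,0,0,0,-0.1],[0,-0.005,0,0,0,0,-0.1]]'
```

```text
clock: 28.68
tool_pos: [0.5058, 0.0568, 0.1227]
orientation: [-179.8, -0.0, -174.9]
force: [4.3, -12.7, -0.3]
opening: 0.0264
clock: 29.18
tool_pos: [0.5062, 0.054, 0.1227]
orientation: [180.0, 0.0, -175.0]
force: [0.2, 0.1, 0.7]
opening: 0.0392
```

Force rose to 12.7 N with no movement, so the arm is on its stop. I'll lift clear and check.

```bash
python3 -m pendant '[[0,0,-0.02,0,0,0,-0.1],[0,0,-0.06,0,0,0,-0.1],[0,0,-0.12,0,0,0,-0.1],[-0.03,0,-0.17,0,0,0,-0.1],[-0.05,0,-0.2,0,0,0,-0.1],[-0.05,0,-0.2,0,0,0,-0.1]]'
python3 - <<'E'
from h import *
import pickle
o=ctrl.get_obs();print(o["clock"],inF(o["tool_pos"]),o["force"])
s=snapshot("wrist");cv2.imwrite("pics/w11.png",s["image"]);pickle.dump((s,o),open("w11.pkl","wb"))
j=s["image"][60:225,195:345]; j=cv2.convertScaleAbs(j,alpha=1.4);cv2.imwrite("pics/w11z.png",cv2.resize(j,None,fx=3.6,fy=3.6,interpolation=cv2.INTER_CUBIC))
s=snapshot("scene");crop(s["image"],200,320,180,290,5,"pics/s11.png");cv2.imwrite("pics/s11f.png",s["image"])
E
```

```text
clock: 29.92
tool_pos: [0.5578, 0.0587, 0.3247]
orientation: [179.9, 0.2, -175.0]
force: [-0.3, -0.1, -1.6]
opening: 0.0394
29.925 [ 0.085  -0.0522  0.3247] [-0.3384 -0.0645 -1.5578]
```

View pics/w11z.png

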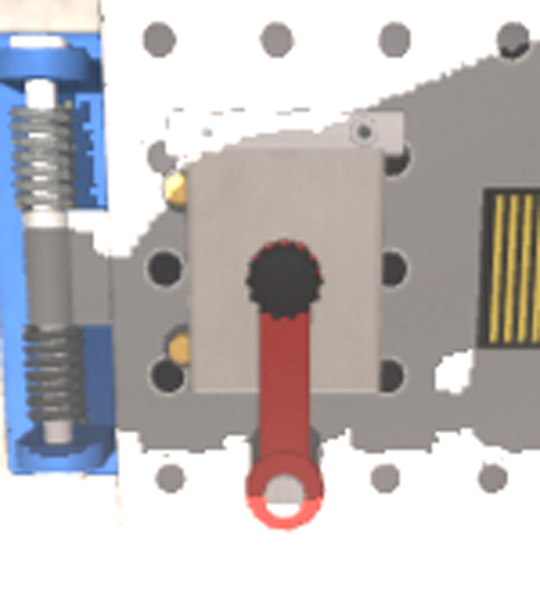

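View pics/s11.png

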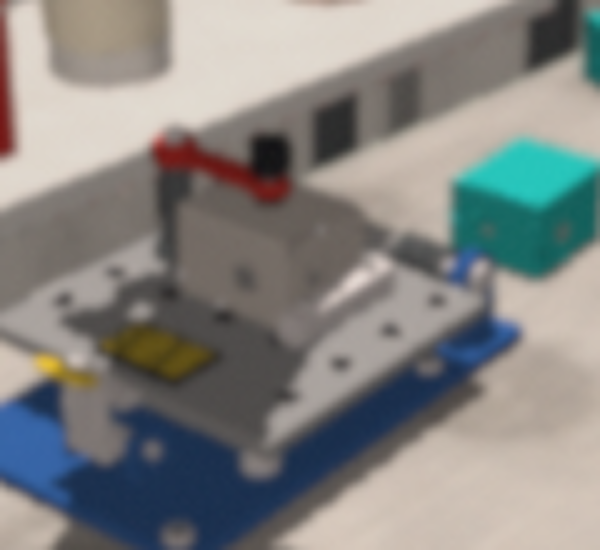

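```bash
python3 - <<'E'
from h import *
import pickle
s,o=pickle.load(open("w11.pkl","rb"));c=cam(s,o)
A=lambda u,v:(195+u/3.6-.4,60+v/3.6-.4)
k=inF(onz(c,A(285,280),.1405));p=inF(onz(c,A(284,492),.1425));print("knob",k,"pivot",p)
P=[inF(onz(c,A(*u),.1035)) for u in((189,149),(381,149),(381,391),(192,391))];print(np.array(P),np.mean(P,0))
print(inF(onz(c,A(403,153),.069)),inF(onz(c,A(176,189),.069)),inF(onz(c,A(178,347),.069)))
ctrl.close_job();print(ctrl.get_obs()["clock"])
E
```

```text
knob [0.0842 0.0004 0.1405] pivot [ 0.0839 -0.0613  0.1425]
[[ 0.0546  0.038   0.1035]
 [ 0.1137  0.038   0.1035]
 [ 0.1152 -0.0367  0.1035]
 [ 0.054  -0.0367  0.1035]] [0.0844 0.0006 0.1035]
[0.1237 0.0385 0.069 ] [0.0472 0.0269 0.069 ] [ 0.0466 -0.0262  0.069 ]
the job is handed in; nothing more can be done
the job is handed in; nothing more can be done
```

The fixture is ready and I handed the job in after about 30 s of the 72 s allowed.

**What I did**
- I pressed the plate down at the ribbed pad. The force rose to 11 N, then dropped as the hook snapped, and the plate stayed level by itself.
- I stood the bracket on the plate and slid it against both pins and then the fence, feeling contact each time. After letting go, I nudged it once more against the pins and drew it towards the fence.
- I swung the red arm round by its knob to the stop. It held at 12.7 N without moving further. I then let go and lifted clear.

**Last checks**
- **Bracket:** its middle measured at fixture (84.4, 0.6) mm against a target of (85, 0), square to the plate, with its end at the fence face.
- **Arm:** the knob measured at x 84.2 mm and the pivot at x 83.9 mm, so the arm angle is about 0.
- **Plate and robot:** the plate was still level and the robot was touching nothing.
- **Other items:** the tape measure, magnet and grinding disc were never touched.

**Disagreement:** the pins' visible tops measured about 2 mm nearer the hinge than nominal in the last views. In the earlier clear view they were within 0.7 mm. I put this down to the bracket partly hiding them, because the final nudge met firm resistance there. The images alone could not rule out a gap of about 1 mm at the pins.

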